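# Seat the grinding cup on the mill drive

### The job

Put the steel grinding cup upright into the conical collar of the mill's drive base and turn it gently by feel until its lugs find the hidden coupling and it drops fully home, then let go. Do not force it or let it crash down, keep it upright, and leave the other things on the table where they are.

Things in the scene. Friction and masses are not known exactly. Their poses are not given: they have to be found in the camera images.
- cup_mid (a point): The grinding cup: closed steel jar with grey ribbed cap, 72 mm across, 116 tall, about 0.45 kg. Point on its axis half-way up; z up. From 20 to 48 mm below the point it tapers from 72 to 52 mm across. Under that, three drive lugs stick out (6 mm wide, 10 tall, 14 to 26 mm from the axis, 120 degrees apart, one along this frame's x); it stands on them.
- cup_cap (a point): Centre of the cup's round cap, where to grip it: 42 mm across, from 18 mm below this point (the cup's 64 mm wide shoulder) to 22 mm above. On the cup's axis, 36 mm above its half-way point.
- mill_collar (a point): The mill's drive base: fixed white box 150 x 150 mm, grey deck 106 mm above the table, with an aluminium conical collar whose taper matches the cup's. Point on the collar's axis at its rim (114 mm above the table, inner diameter 69 mm); z up, -x the front with dial. Riding unseated, the cup's half-way point is 33 mm above this point; fully home 24 mm.
- coupling_top (a point): Centre of the drive coupling under the collar, 89 mm above the table; axes as the base, not the coupling. Below a soft black dust seal (no resistance): three fixed raised blocks (drive braked), three gaps 11 mm wide for the lugs, 120 degrees apart, at an unseen, varying angle. Lugs over 5 degrees off a gap ride on the blocks, 9 mm high, 3 mm loose; turned with light pressure, the cup drops and self-centres.
- beaker_rim (a point): bystander: open glass beaker, 60 across, 75 tall; this point is the centre of its mouth
- jar: bystander: low clear glass jar with white cap, 64 across, 75 tall; origin under its centre
- water: bystander: clear water bottle with blue cap, 72 across, 245 tall; origin under its centre
- oil: bystander: brown glass bottle with white cap, 68 across, 225 tall; origin under its centre
- flask: bystander: conical glass flask, 76 across at the foot, 118 tall; origin under its centre
- spoon: bystander: steel weighing spoon lying flat, 160 long, low
- dish: bystander: shallow white dish, 90 across, 18 tall; origin under its centre
Not all that is in view belongs to the job. What is meant by the part that bears mill_collar is not blue, and is the larger of those in its own colour. Leave any purple look-alike of the part that bears cup_mid alone.

How it is judged:
At the end, for the whole second after the job is handed in: The cup stands in the collar with its mid point 18 to 27.5 mm above the collar's rim (fully home is 24, riding on the blocks is 33), within 4 mm of the collar's axis, within 0.06 rad of upright, at rest (under 10 mm/s) (z of cup_mid in the frame of mill_collar between 0.018 and 0.0275 m and horizontal distance between cup_mid and mill_collar below 0.004 m and angle between cup_mid's own z axis and vertical below 0.06 rad and linear speed of cup below 0.01 m/s); the robot touches nothing.
It fails at once if cup pressed, struck or wrenched against the mill with more than 60 N (contact force between cup and mill above 60 N).
It fails at once if cup tipped more than 0.5 rad (angle between cup_mid's own z axis and vertical above 0.5 rad).
It fails at once if another thing on the table (beaker, jar, bottles, flask, spoon, dish) moved more than 30 mm (distance of any of beaker_rim, jar, water, oil, flask, spoon, dish from where it was at the start of the episode above 0.03 m).
It also fails if it takes over 58 s, if anything falls off the work surface, if the arm or the gripper's body presses on something with over 40 N, if the wrist force passes 120 N, or if a joint passes its speed limit or range.

### The arm

A 6-joint arm with a two-finger parallel gripper is mounted at the origin on the work surface. World frame = base frame: x ahead of the robot, y to its left, z up, the work surface at z = 0. Lengths are in m, angles in rad, forces in N, time in s.
With the tool pointing down it reaches from about 0.425 to 0.925 m from the base axis. Payload 12.5 kg.
Tool frame: the origin (TCP) lies at the very end of the fingers, on their centre line; the grasp point (between the pads) lies 19 mm behind it; y points along the fingers, x is the direction in which the jaws open and shut, and the axes are right-handed (so a half turn about y gives the same grasp; the last joint's range is limited). The gripper opens to 85 mm and grips with 20 to 120 N. Pads are 22 mm wide; open, the fingers measure 114 mm over their backs; the gripper's body (76 mm by 85 mm) begins 54 mm behind the grasp point. The pads swing forward as they close: fully open they stand 13 mm farther back than shut.
Start: joints at [-1.341, 0.491, 1.559, -0, 1.092, -0.106], TCP at [0.206, -0.59, 0.197] pointing down, gripper open.
Joint ranges: [-3.1, 3.1], [-0.84, 2.19], [0.05, 2.79], [-1.13, 4.28], [0.06, 2.93], [-2.69, 2.69]. Speed limits (rad/s): [2.22, 2.22, 2.79, 3.14, 3.14, 3.14].

### API

Orientations are given as a unit quaternion [x, y, z, w].
In Python, from plant import robot gives the robot as it stands.
- The arm moves only by the tool carry_out, never from a script. Its argument "deltas" is one flat list of numbers, 5 for each row, row after row: the shift along the world's x, y, z normalised to -1 to 1, where 1 is 80 mm, then the turn about the world's z normalised to -1 to 1, where 1 is 90 degrees, then the opening, from 0 (shut) to 1 (fully open). A call has 1 to 10 rows; each row is the pose to reach, as a shift and turn from the pose measured when the call began; what a row does not reach only later rows make up. A row lasts 1/8 s, in which the tool goes at most 62.5 mm and 10.7 degrees, less where a joint would pass 70% of its speed; a pose out of reach is approached as far as the arm can. A call with a number of a shift or a turn outside -1 to 1 is refused whole. A call with a gripper value outside its range is refused whole. The fingers move at their own pace and stop on an object; the grip force is fixed at half the most. Time passes only in rows, so rows that repeat a pose let the fingers close. It gives the time, the measured TCP pose, the force and the opening at its end, in the units of the state.
- robot.state(): the state, without advancing time (a new reading comes with each control period).
- robot.snapshot(name): name is "scene" or "top" or "wrist"; returns (picture, depth): 384x512x3 uint8, red, green, blue; 384x512 float32, m along the optical axis (not along the pixel's ray), 0 where there is no reading.
- robot.camera_model(name): a dict with "K" (3x3 intrinsics, pixels), "dist_coeffs" ([k1, k2, p1, p2, k3] as OpenCV has them; the pictures are not rectified), "rvec" (rotation vector, rad) and "tvec" (3), from world to camera coordinates, as OpenCV has them; the wrist camera has in their place "tool_from_camera" (4x4, takes a point from camera to tool coordinates, whose origin is the TCP and whose axes are the tool frame's). Camera axes: x right, y down, z forward; pixel columns grow to the right and rows downward; lengths in m; the calibration is good to about 2 mm. A picture is of the moment at which its call begins: read the wrist's pose just before it. camera_model takes no time and is no camera call.
- robot.sign_off(): hands the job in, once; it reports no verdict.
Trained networks look in the newest picture that a camera, given by its name, has taken for a name from the list of things; names that differ only in an ending like _2 or _b are one class to them, and where a whole thing is asked for, a point or a joint stands for the part that bears it (a point fixed in the world has none). Each returns a list of dicts, best first, with "confidence" (0 to 1); they miss things now and then, are a little off and sometimes report something else, mostly with a low value. They report only what shows in the picture. A call takes as long as a camera call. They do not tell look-alikes from the thing itself.
- robot.search_frame(name, camera): "bbox" ([left, top, right, bottom] in pixels, round what is visible of it).
- robot.tip_of(name, camera): "uv" ([column, row] in pixels: a listed point, or the origin of a listed thing).
The state is a dict: "time": time; "qpos": joint angles; "dq": joint speeds; "joint_efforts": joint torques, N m; "ee_pos": TCP position; "tool_rot": TCP orientation; "force": force on the tool from outside, world axes, zero at the start; "torque": the same for the moment, N m; "opening": finger opening in m.
Only numpy, scipy, OpenCV 4.12 (cv2) and the standard library are available. Lean on these libraries where they do the work, as an engineer would, in place of code of your own. Each camera call takes 0.05 s, during which the arm holds its last target.

## Working session

There is one attempt and no reset: what is moved stays moved. The work goes in short steps, Python scripts to look and compute and a tool call to move; the robot and the scene stay as the last step left them, time stands still between calls to the robot, and variables do not carry over. Pictures are saved under pics/ and viewed, and the job is handed in when it is done.

Besides the shell and the picture viewer there is one more tool, called after "Emit:" as name(argument=value, ...), one argument or row to a line, values as JSON. carry_out: Moves the arm, as the interface text tells. Scaled input: -1 to 1 covers 80 mm each way for a shift and 90 degrees each way for a turn. Its arguments: {"type":"object","properties":{"deltas":{"type":"array"}},"required":["deltas"]}

```bash
mkdir -p pics; ls
cat > h.py <<'E'
import numpy as np, cv2
from scipy.spatial.transform import Rotation as R
from plant import robot
def save(p,n): cv2.imwrite('pics/'+n+'.png',cv2.cvtColor(p,cv2.COLOR_RGB2BGR))
def cam(name,st=None):
    m=robot.camera_model(name);K=np.array(m['K']);d=np.array(m['dist_coeffs'])
    if 'rvec' in m:
        Rm=cv2.Rodrigues(np.array(m['rvec'],float))[0];t=np.array(m['tvec'],float).ravel()
        return K,d,Rm.T,-Rm.T@t
    T=np.array(m['tool_from_camera']);Rt=R.from_quat(st['tool_rot']).as_matrix()
    return K,d,Rt@T[:3,:3],Rt@T[:3,3]+np.array(st['ee_pos'])
def ray(c,uv):
    K,d,Rw,o=c
    p=cv2.undistortPoints(np.array([[uv]],float),K,d)[0,0]
    return o,Rw@np.array([p[0],p[1],1.])
def atz(c,uv,z):
    o,r=ray(c,uv);return o+r*(z-o[2])/r[2]
def cloud(c,depth):
    K,d,Rw,o=c
    h,w=depth.shape;u,v=np.meshgrid(np.arange(w),np.arange(h))
    p=cv2.undistortPoints(np.stack([u.ravel(),v.ravel()],1).astype(float)[:,None],K,d)[:,0]
    P=np.c_[p,np.ones(len(p))]*depth.ravel()[:,None]
    P=P@Rw.T+o;P[depth.ravel()<=0]=np.nan
    return P.reshape(h,w,3)
E
python3 - <<'E'
from h import *
print(robot.state())
for n in ['scene','top']:
    p,d=robot.snapshot(n);save(p,n+'0');np.save(n+'0.npy',d);np.save(n+'0p.npy',p)
    c=cam(n);print(n,c[3])
    for t in ['cup_cap','mill_collar']:
        print(t,[(np.round(x['uv'],1).tolist(),round(x['confidence'],2)) for x in robot.tip_of(t,n)])
E
```

```text
pics
{'time': 0.0, 'qpos': array([-1.34058659e+00,  4.91586078e-01,  1.55948280e+00, -3.77817976e-05,
        1.09170452e+00, -1.05628553e-01]), 'dq': array([-9.05724795e-05,  1.45293668e-03, -2.76271974e-05, -1.17583740e-04,
        1.41760224e-03,  1.29344450e-03]), 'joint_efforts': array([ 2.62585338e-03, -6.18441153e+01, -2.61590284e+01,  3.34560241e-05,
        4.09188753e-03,  1.98415893e-05]), 'ee_pos': array([ 0.20590595, -0.58980863,  0.19659981]), 'tool_rot': array([-0.57626902,  0.40971751, -0.40907585,  0.57680372]), 'force': array([ 0.44997239, -0.53790722,  0.32115909]), 'torque': array([-0.00298475, -0.00775595,  0.01347886]), 'opening': 0.0854656772978753}
scene [ 1.04066075 -0.51463977  1.35264819]
cup_cap [([313.0, 143.9], 0.97), ([294.9, 161.1], 0.89)]
mill_collar [([187.4, 191.7], 0.71), ([281.5, 103.5], 0.71), ([240.8, 219.4], 0.58)]
top [0.25237727 0.00795897 1.36793056]
cup_cap [([169.8, 211.6], 0.72), ([207.5, 207.9], 0.66)]
mill_collar [([288.5, 185.9], 0.93), ([158.9, 263.7], 0.65)]
```

View pics/scene0.png

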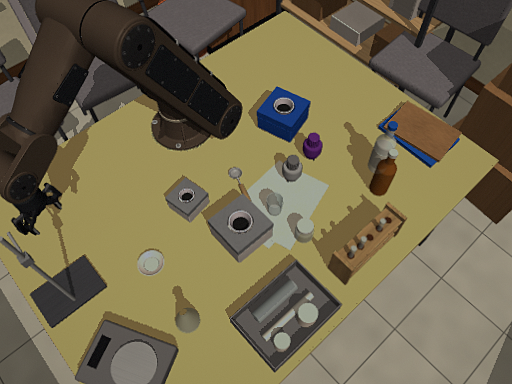

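View pics/top0.png

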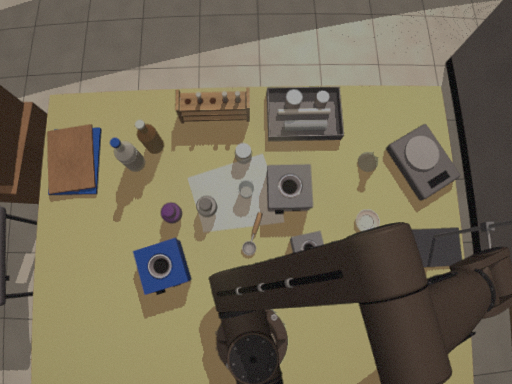

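Run:
```python
from h import *
P={}
for n,cu,mu in [('scene',(294.9,161.1),(240.8,219.4)),('top',(207.5,207.9),(288.5,185.9))]:
    c=cam(n);d=np.load(n+'0.npy');P=cloud(c,d)
    print(n,'cup',atz(c,cu,.094).round(4),'mill',atz(c,mu,.114).round(4))
    # cap top from depth
    q=P.reshape(-1,3);cc=atz(c,cu,.094)
    s=q[(np.hypot(q[:,0]-cc[0],q[:,1]-cc[1])<.05)&(q[:,2]>.108)&(q[:,2]<.13)]
    print('captop',len(s),np.median(s,0),(s.max(0)+s.min(0))/2)
    mc=atz(c,mu,.114)
    s=q[(abs(q[:,0]-mc[0])<.13)&(abs(q[:,1]-mc[1])<.13)&(q[:,2]>.09)&(q[:,2]<.13)]
    print('deck',len(s),np.median(s[:,2]),cv2.minAreaRect(s[:,:2].astype(np.float32)))
    p=np.load(n+'0p.npy')
    save(cv2.resize(p[120:280,120:360],None,fx=3,fy=3,interpolation=cv2.INTER_CUBIC),n+'z')
    for t in ['beaker_rim','jar','water','oil','flask','spoon','dish']:
        z={'beaker_rim':.075}.get(t,0)
        if n=='top':
            robot.snapshot(n) if t=='beaker_rim' else 0
            print(t,[(atz(c,x['uv'],z).round(3)[:2].tolist(),round(x['confidence'],2)) for x in robot.tip_of(t,n)])
print(robot.state()['time'])
```

```text
scene cup [0.4698 0.1564 0.094 ] mill [ 0.5244 -0.1399  0.114 ]
captop 101 [0.47028312 0.14426127 0.11456807] [0.47185313 0.14347062 0.11518336]
deck 1901 0.10454686221576748 ((0.5256171226501465, -0.14510098099708557), (0.15220101177692413, 0.1535089910030365), 89.59671783447266)
top cup [0.454  0.1384 0.094 ] mill [ 0.5197 -0.1385  0.114 ]
captop 125 [0.46429463 0.1449643  0.11487522] [0.46449138 0.14484424 0.11519934]
deck 1783 0.10501555030328591 ((0.5218740105628967, -0.1448315978050232), (0.15164782106876373, 0.15154889225959778), 89.75121307373047)
beaker_rim [([0.523, 0.01], 0.66)]
jar [([0.657, 0.011], 0.87), ([0.732, 0.345], 0.65)]
water [([0.652, 0.421], 0.92)]
oil [([0.719, 0.346], 0.58)]
flask [([0.637, -0.469], 0.79)]
spoon [([0.371, -0.015], 0.84), ([0.542, 0.009], 0.3)]
dish [([0.409, -0.437], 0.92), ([0.654, 0.01], 0.7)]
0.7
```

```bash
echo
python3 - <<'E'
from h import *
s=robot.state();print(R.from_quat(s['tool_rot']).as_matrix().round(3), robot.camera_model('wrist')['tool_from_camera'])
E
```

```text
[[ 0.33   0.     0.944]
 [-0.944 -0.     0.33 ]
 [ 0.    -1.    -0.   ]] [[ 9.99999597e-01 -7.33487804e-04 -5.18062418e-04 -5.84919968e-04]
 [ 2.70145785e-04 -3.04464533e-01  9.52523635e-01 -1.76642746e-01]
 [-8.56396101e-04 -9.52523391e-01 -3.04464212e-01  7.82532706e-02]
 [ 0.00000000e+00  0.00000000e+00  0.00000000e+00  1.00000000e+00]]
```

View pics/topz.png

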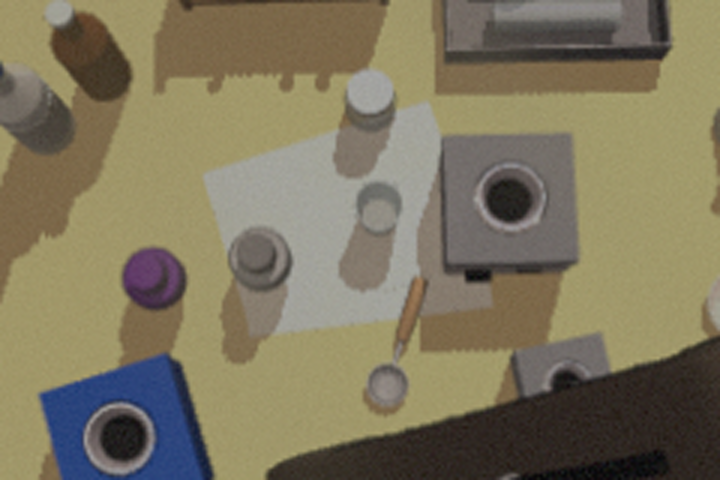

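Emit:
carry_out(
  deltas=[0.6, 0.6, 0.3, 0, 1, 1, 1, 0.6, 0, 1],
)

```text
time: 0.95
ee_pos: [0.2865, -0.5089, 0.2451]
tool_rot: [-0.576, 0.41, -0.409, 0.577]
force: [1.1, -1.2, 0.7]
opening: 0.0854
```

Emit:
carry_out(
  deltas=[0.7, 0.6, 0.1, 0.12, 1, 1, 1, 0.15, 0.23, 1],
)

```text
time: 1.2
ee_pos: [0.368, -0.4275, 0.2577]
tool_rot: [-0.641, 0.298, -0.297, 0.642]
force: [0.3, -0.6, -0.1]
opening: 0.0855
```

Emit:
carry_out(
  deltas=[0.5, 0.7, 0.1, 0.11, 1, 0.8, 1, 0.15, 0.22, 1],
)

```text
time: 1.45
ee_pos: [0.4331, -0.3454, 0.2704]
tool_rot: [0.684, -0.18, 0.181, -0.684]
force: [0.2, -0.7, -0.3]
opening: 0.0856
```

Emit:
carry_out(
  deltas=[0.2, 0.7, 0.0, 0.11, 1, 0.3, 1, 0, 0.22, 1],
)

```text
time: 1.7
ee_pos: [0.4577, -0.2629, 0.2707]
tool_rot: [-0.705, 0.057, -0.058, 0.705]
force: [-0.0, 0.1, 0.3]
opening: 0.085
```

Emit:
carry_out(
  deltas=[0, 0.7, 0.0, 0.06, 1, 0, 1, 0, 0.12, 1],
)

```text
time: 1.95
ee_pos: [0.4575, -0.1805, 0.2709]
tool_rot: [-0.707, -0.011, 0.011, 0.707]
force: [0.0, 0.5, 0.5]
opening: 0.0858
```

Emit:
carry_out(
  deltas=[0, 0.7, 0.0, 0, 1, 0, 1, 0, 0, 1],
)

```text
time: 2.2
ee_pos: [0.4571, -0.0983, 0.2712]
tool_rot: [-0.707, -0.012, 0.011, 0.707]
force: [1.3, -0.9, -0.1]
opening: 0.0852
```

Emit:
carry_out(
  deltas=[0, 0.7, 0.0, 0, 1, 0, 1, 0, 0, 1],
)

```text
time: 2.45
ee_pos: [0.4567, -0.0162, 0.2714]
tool_rot: [-0.707, -0.012, 0.011, 0.707]
force: [0.4, -0.3, -1.0]
opening: 0.0853
```

Emit:
carry_out(
  deltas=[0, 0.7, 0.0, 0, 1, 0, 1, 0, 0, 1],
)

```text
time: 2.7
ee_pos: [0.4564, 0.0659, 0.2716]
tool_rot: [-0.707, -0.013, 0.012, 0.707]
force: [0.7, -0.0, -0.3]
opening: 0.0856
```

Emit:
carry_out(
  deltas=[0.13, 0.6, -0.2, 0, 1, 0.13, 0.6, -0.2, 0, 1, 0.13, 0.6, -0.2, 0, 1],
)

```text
time: 3.08
ee_pos: [0.4667, 0.1138, 0.2557]
tool_rot: [-0.707, -0.013, 0.012, 0.707]
force: [-1.3, -0.0, 0.2]
opening: 0.0853
```

Run:
```python
from h import *
s=robot.state();p,d=robot.snapshot('wrist');save(p,'w1')
c=cam('wrist',s)
print(s['ee_pos'],c[3],[(x['uv'],atz(c,x['uv'],.094).round(4),x['confidence']) for x in robot.tip_of('cup_cap','wrist')],s['qpos'])
P=cloud(c,d);np.save('w1P.npy',P);q=P.reshape(-1,3)
s=q[(np.hypot(q[:,0]-.467,q[:,1]-.144)<.05)&(q[:,2]>.110)&(q[:,2]<.13)]
print(len(s),np.median(s,0),(s.max(0)+s.min(0))/2,np.ptp(s,axis=0))
```

```text
[0.46670735 0.11376201 0.25571828] [0.46384734 0.19209898 0.43240227] [([253.1, 127.1], array([0.464, 0.148, 0.094]), 0.7)] [1.01216177e-01 2.20279505e-01 1.81976799e+00 4.73490178e-04
 1.09977115e+00 6.49706737e-02]
1668 [0.4655866  0.14883314 0.11578581] [0.46572932 0.14790275 0.11434278] [0.04245405 0.04355479 0.00868326]
```

View pics/w1.png

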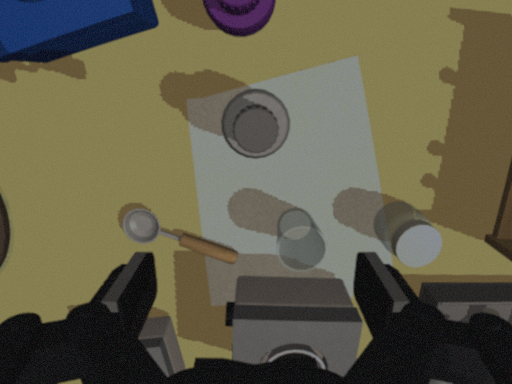

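Emit:
carry_out(
  deltas=[-0.01, 0.42, -0.7, 0, 0.9, -0.01, 0.42, -0.9, 0, 0.9, -0.01, 0.42, -0.9, 0, 0.9],
)

```text
time: 3.55
ee_pos: [0.4658, 0.146, 0.1834]
tool_rot: [-0.707, -0.012, 0.012, 0.707]
force: [0.1, 0.3, -0.6]
opening: 0.0771
```

Run:
```python
from h import *
s=robot.state();p,d=robot.snapshot('wrist');save(p,'w2')
c=cam('wrist',s)
print(s['ee_pos'],c[3],[(x['uv'],atz(c,x['uv'],.094).round(4),x['confidence']) for x in robot.tip_of('cup_cap','wrist')],s['qpos'])
P=cloud(c,d);q=P.reshape(-1,3)
s=q[(np.hypot(q[:,0]-.467,q[:,1]-.144)<.05)&(q[:,2]>.112)&(q[:,2]<.12)]
print(len(s),np.median(s,0),(s.max(0)+s.min(0))/2,np.ptp(s,axis=0))
```

```text
[0.46575716 0.14597457 0.18338251] [0.46332233 0.2243721  0.36004619] [([255.0, 177.3], array([0.4658, 0.1498, 0.094 ]), 0.83), ([232.2, 5.0], array([0.4456, 0.2754, 0.094 ]), 0.74)] [1.68160457e-01 3.14368910e-01 1.90316659e+00 2.69376193e-04
 9.23564468e-01 1.34536887e-01]
2387 [0.46576728 0.1493344  0.11580872] [0.46569575 0.1480583  0.11513439] [0.04322622 0.04322745 0.00626687]
```

View pics/w2.png

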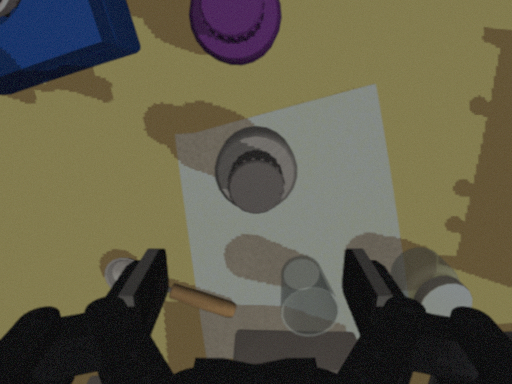

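Emit:
carry_out(
  deltas=[0, 0.02, -0.3, 0, 0.8, 0, 0.02, -0.6, 0, 0.8, 0, 0.02, -0.8, 0, 0.8, 0, 0.02, -0.8, 0, 0.8],
)

```text
time: 4.15
ee_pos: [0.467, 0.1472, 0.1213]
tool_rot: [-0.707, -0.013, 0.01, 0.707]
force: [0.7, -0.2, 0.8]
opening: 0.068
```

Emit:
carry_out(
  deltas=[0, 0, -0.25, 0, 0.8, 0, 0, -0.46, 0, 0.8, 0, 0, -0.46, 0, 0.8],
)

```text
time: 4.53
ee_pos: [0.4672, 0.147, 0.0851]
tool_rot: [-0.707, -0.013, 0.01, 0.707]
force: [1.0, 0.5, 0.5]
opening: 0.0682
```

Run:
```python
from h import *
s=robot.state();p,d=robot.snapshot('wrist');save(p,'w3');print(s['ee_pos'],s['force'],s['torque'],s['opening'])
```

```text
[0.46724629 0.14696322 0.08506698] [0.98140965 0.54707689 0.54453912] [-0.03110403 -0.02197952 -0.03520156] 0.06820750894961712
```

View pics/w3.png

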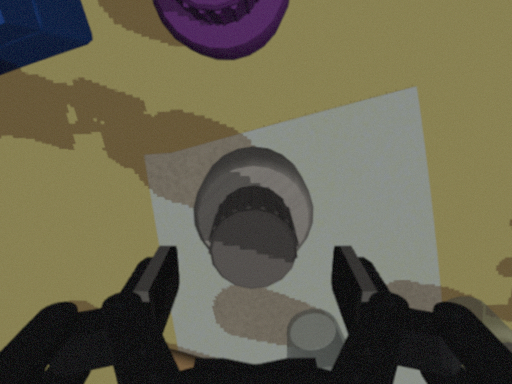

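Run:
```python
from h import *
s=robot.state();c=cam('wrist',s)
print('cap',atz(c,(253.5,245),.116), 'shoulder', atz(c,(254,206),.076))
K,d,Rw,o=c
def pr(P):
    q=Rw.T@(np.array(P)-o);return cv2.projectPoints(q[None],np.zeros(3),np.zeros(3),K,d)[0].ravel()
e=s['ee_pos']
print('tcp',pr(e),'pads tip',pr(e+[.034,0.011,.008]),pr(e+[.034,-.011,.008]))
```

```text
cap [0.46666512 0.15154939 0.116     ] shoulder [0.46681789 0.15617995 0.076     ]
tcp [254.75139397 227.39137893] pads tip [319.95173433 216.04658726] [316.27638417 253.34752323]
```

Run:
```python
from h import *
s=robot.state();p,d=robot.snapshot('wrist');c=cam('wrist',s)
P=cloud(c,d)-s['ee_pos']
for v,u in [(250,340),(260,345),(250,360),(255,368),(270,350),(280,360),(250,170),(270,160),(255,150),(290,345),(245,253),(200,253),(165,253),(330,380)]:
    print(v,u,d[v,u].round(4),(P[v,u]*1000).round(1))
```

```text
250 340 0.1406 [34.3 13.2 50.3]
260 345 0.1336 [34.6 12.7 57.9]
250 360 0.2901 [ 91.2 -55.6 -83.8]
255 368 0.2921 [ 99.  -60.5 -84.3]
270 350 0.1258 [34.4 13.1 65.9]
280 360 0.1208 [36.6 12.3 71.5]
250 170 0.1415 [-35.4  10.6  49.3]
270 160 0.1264 [-35.6  10.6  65.1]
255 150 0.2935 [-87.5 -66.9 -86.3]
290 345 0.1302 [34.1  3.4 64.4]
245 253 0.1605 [-1.1  5.  31.5]
200 253 0.1709 [-1.6 21.5 15.4]
165 253 0.193 [ -2.   32.8 -11.4]
330 380 0.0877 [ 31.6  18.  104.4]
```

Run:
```python
from h import *
p=cv2.imread('pics/w3.png')[180:384,100:420]
p=np.clip(255*(p/255.)**0.5,0,255).astype(np.uint8)
cv2.imwrite('pics/w3z.png',cv2.resize(p,None,fx=2.4,fy=2.4,interpolation=cv2.INTER_CUBIC))
s,_=robot.snapshot('scene');save(cv2.resize(s[100:260,200:400],None,fx=3.5,fy=3.5,interpolation=cv2.INTER_CUBIC),'s3z')
```

```text
(no output)
```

View pics/w3z.png

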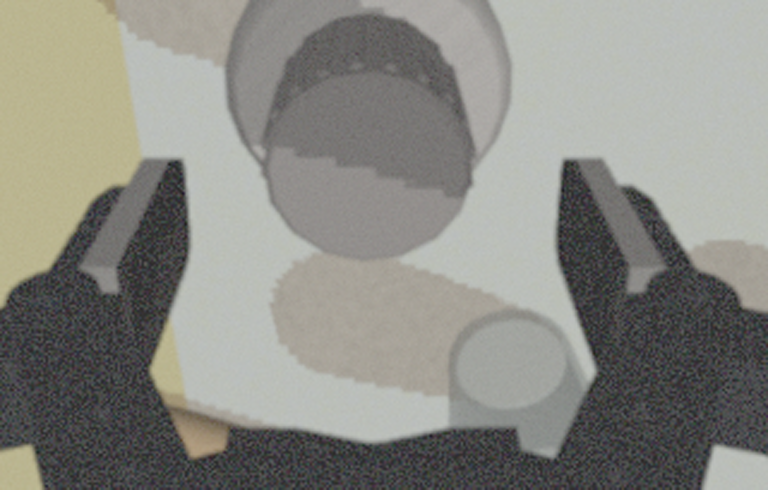

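View pics/s3z.png

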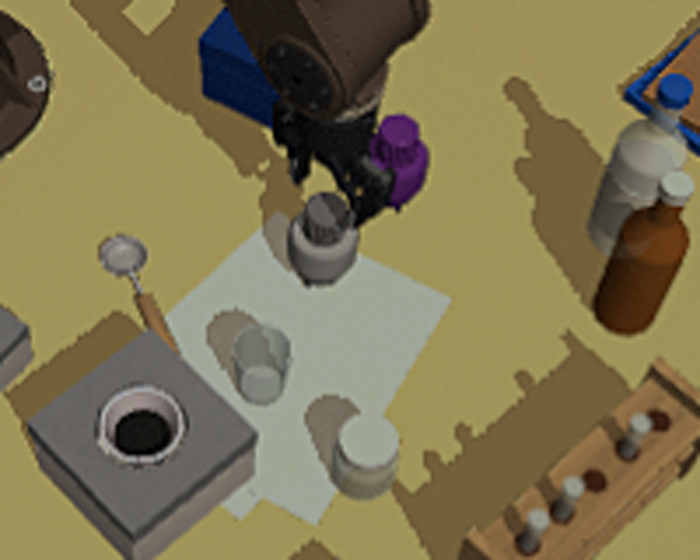

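Run:
```python
from h import *
s=robot.state();print(s['time'],s['ee_pos'],s['qpos'])
p,d=robot.snapshot('scene');c=cam('scene');P=cloud(c,d)
m=robot.camera_model('scene')
e=s['ee_pos']
for dz in (0,.008,.03,.05):
  print(dz,[cv2.projectPoints((e+[x,0,dz])[None],np.array(m['rvec'],float),np.array(m['tvec'],float),np.array(m['K']),np.array(m['dist_coeffs']))[0].ravel().round(1) for x in (-.036,.036)])
q=P.reshape(-1,3);dark=(p.reshape(-1,3).max(1)<60)
k=dark&(abs(q[:,0]-e[0])<.08)&(abs(q[:,1]-e[1])<.03)&(q[:,2]>.07)&(q[:,2]<.2)
a=q[k]-e;a=a[np.argsort(a[:,2])];print((a[:40]*1000).round(0))
pc=cloud(c,d)
```

```text
4.675 [0.46758196 0.14716628 0.08569324] [1.69961777e-01 4.60021085e-01 2.00525355e+00 3.15802194e-04
 6.70874888e-01 1.37536390e-01]
0 [array([285.4, 157.3]), array([299.6, 169.8])]
0.008 [array([285.5, 156. ]), array([299.8, 168.6])]
0.03 [array([285.7, 152.3]), array([300.3, 165. ])]
0.05 [array([286. , 148.9]), array([300.7, 161.7])]
[[-16. -15. -12.]
 [-19. -12. -12.]
 [ -7. -20. -10.]
 [ -8. -19.  -5.]
 [  1. -22.  -5.]
 [ 16. -13.  -4.]
 [ -1. -20.  -4.]
 [ 12. -18.  -4.]
 [ 14. -16.  -3.]
 [  4. -21.  -3.]
 [ 11. -22.  -0.]
 [ 10. -17.  -0.]
 [ -8. -19.   1.]
 [ 14. -16.   3.]
 [  9. -21.   3.]
 [ 22.  -9.   4.]
 [ 12. -15.   6.]
 [  8. -21.   8.]
 [  1. -23.   8.]
 [ 11. -19.   9.]
 [  6. -19.  10.]
 [ 21.  -9.  11.]
 [ 20.   7.  12.]
 [ 17. -15.  12.]
 [ 19.  -7.  12.]
 [ 21.   1.  12.]
 [ -6. -22.  12.]
 [  0. -23.  13.]
 [ -7. -21.  16.]
 [ 20. -13.  19.]
 [ 17. -11.  20.]
 [ 15. -19.  20.]
 [ 21.   5.  20.]
 [  8. -21.  21.]
 [  1. -24.  21.]
 [ 22.  -1.  21.]
 [ -2. -21.  22.]
 [ 14. -17.  22.]
 [ -9. -19.  24.]
 [ -6. -22.  24.]]
```

Run:
```python
from h import *
s=robot.state();p,d=robot.snapshot('wrist');c=cam('wrist',s);P=cloud(c,d)-s['ee_pos']
for v,u in [(365,253),(372,253),(380,253),(370,220),(370,290),(375,310),(315,375),(350,370),(340,400),(260,338),(300,340),(248,336),(248,345)]:
    print(v,u,d[v,u].round(4),(P[v,u]*1000).round(1))
a=P[225:384].reshape(-1,3);d2=d[225:384].ravel()
k=(a[:,2]>.035)&(abs(a[:,0])<.06)&(abs(a[:,0])>.03)
h,e=np.histogram(a[k,2],bins=20);print(h,e.round(3))
```

```text
365 253 0.0864 [ -1.2   9.4 107.9]
372 253 0.0815 [ -1.3  11.6 112.3]
380 253 0.0796 [ -1.3  11.3 114.5]
370 220 0.083 [ -9.3  10.6 111. ]
370 290 0.0831 [  7.9  11.1 111. ]
375 310 0.081 [ 12.4  11.6 113.1]
315 375 0.1006 [34.9 13.4 92.3]
350 370 0.0817 [ 27.   17.2 110.8]
340 400 0.0878 [ 37.1  15.3 105.2]
260 338 0.1409 [33.7  9.1 51.3]
300 340 0.1377 [34.3 -4.8 59.2]
248 336 0.1446 [33.6 12.1 46.5]
248 345 0.1426 [36.9 13.1 48.4]
[ 157  342  460  546  545  620  661  746  608  861  421 1215 1697 4666
 2571  824 1238 1401 1122  430] [0.041 0.045 0.049 0.053 0.057 0.061 0.065 0.069 0.073 0.077 0.081 0.085
 0.089 0.093 0.097 0.101 0.105 0.109 0.113 0.117 0.121]
```

Emit:
carry_out(
  deltas=[0, 0, 0, 0, 0.45, 0, 0, 0, 0, 0.45, 0, 0, 0, 0, 0.45, 0, 0, 0, 0, 0.35],
)

```text
time: 5.28
ee_pos: [0.4674, 0.1472, 0.0854]
tool_rot: [-0.707, -0.013, 0.01, 0.707]
force: [0.0, -0.6, -0.5]
opening: 0.0295
```

Run:
```python
from h import *
s=robot.state();p,d=robot.snapshot('wrist');save(p,'w4');c=cam('wrist',s);P=cloud(c,d)-s['ee_pos']
print(s['opening'],s['force'],s['ee_pos'])
```

```text
0.02952663043023528 [ 0.0331582  -0.55922794 -0.52503031] [0.46739819 0.14722537 0.08541795]
```

View pics/w4.png

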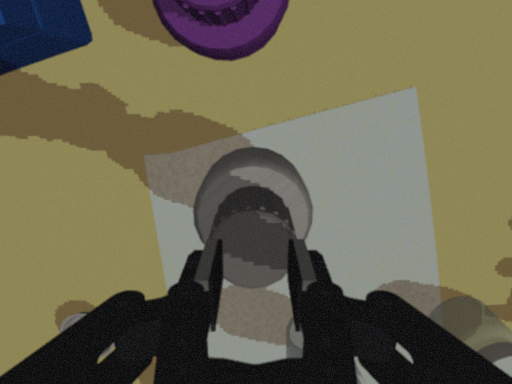

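Run:
```python
from h import *
s=robot.state();p,d=robot.snapshot('wrist');c=cam('wrist',s);P=cloud(c,d)-s['ee_pos']
for v in range(240,330,8):
  print(v,[(u,(P[v,u]*1000).round(0).tolist()) for u in (212,216,221,290,294,300,310)])
```

```text
240 [(212, [-19.0, 11.0, 40.0]), (216, [-18.0, 11.0, 39.0]), (221, [-15.0, 10.0, 37.0]), (290, [15.0, 12.0, 39.0]), (294, [17.0, 12.0, 39.0]), (300, [19.0, 12.0, 39.0]), (310, [48.0, -48.0, -85.0])]
248 [(212, [-18.0, 12.0, 48.0]), (216, [-17.0, 11.0, 46.0]), (221, [-15.0, 6.0, 38.0]), (290, [14.0, 11.0, 46.0]), (294, [16.0, 12.0, 46.0]), (300, [18.0, 12.0, 47.0]), (310, [48.0, -55.0, -84.0])]
256 [(212, [-18.0, 11.0, 54.0]), (216, [-16.0, 11.0, 54.0]), (221, [-15.0, 5.0, 42.0]), (290, [15.0, 7.0, 46.0]), (294, [15.0, 12.0, 54.0]), (300, [17.0, 12.0, 54.0]), (310, [23.0, 8.0, 47.0])]
264 [(212, [-17.0, 11.0, 60.0]), (216, [-15.0, 11.0, 61.0]), (221, [-15.0, 1.0, 43.0]), (290, [15.0, 5.0, 48.0]), (294, [14.0, 12.0, 61.0]), (300, [17.0, 12.0, 61.0]), (310, [20.0, 13.0, 61.0])]
272 [(212, [-16.0, 11.0, 67.0]), (216, [-15.0, 9.0, 62.0]), (221, [-15.0, -2.0, 45.0]), (290, [15.0, 2.0, 49.0]), (294, [15.0, 9.0, 61.0]), (300, [16.0, 13.0, 68.0]), (310, [19.0, 13.0, 67.0])]
280 [(212, [-15.0, 12.0, 73.0]), (216, [-15.0, 5.0, 62.0]), (221, [-15.0, -5.0, 46.0]), (290, [15.0, -2.0, 50.0]), (294,
[... 582 characters left out ...]
]), (294, [15.0, -3.0, 65.0]), (300, [16.0, 2.0, 72.0]), (310, [16.0, 13.0, 86.0])]
312 [(212, [-16.0, -2.0, 72.0]), (216, [-15.0, -6.0, 67.0]), (221, [-26.0, -122.0, -84.0]), (290, [36.0, -120.0, -84.0]), (294, [15.0, -5.0, 67.0]), (300, [16.0, -0.0, 73.0]), (310, [16.0, 13.0, 91.0])]
320 [(212, [-16.0, -6.0, 72.0]), (216, [-15.0, -9.0, 68.0]), (221, [-26.0, -130.0, -84.0]), (290, [36.0, -127.0, -82.0]), (294, [15.0, -9.0, 67.0]), (300, [16.0, -5.0, 72.0]), (310, [14.0, 18.0, 101.0])]
328 [(212, [-16.0, -9.0, 72.0]), (216, [-31.0, -139.0, -84.0]), (221, [-26.0, -140.0, -85.0]), (290, [35.0, -127.0, -71.0]), (294, [38.0, -123.0, -67.0]), (300, [17.0, -9.0, 72.0]), (310, [13.0, 18.0, 104.0])]
```

Emit:
carry_out(
  deltas=[0, 0.03, 0, 0, 0.8, 0, 0.03, 0, 0, 0.8, 0, 0.03, 0, 0, 0.8, 0, 0.03, -0.2, 0, 0.8, 0, 0.03, -0.4, 0, 0.8, 0, 0.03, -0.55, 0, 0.8, 0, 0.03, -0.55, 0, 0.8],
)

```text
time: 6.25
ee_pos: [0.4671, 0.1495, 0.0408]
tool_rot: [-0.707, -0.013, 0.01, 0.707]
force: [0.4, -0.3, -0.1]
opening: 0.0682
```

Run:
```python
from h import *
s=robot.state();p,d=robot.snapshot('wrist');save(p,'w5')
print(s['opening'],s['force'],s['ee_pos'])
```

```text
0.06815479795997778 [ 0.39383187 -0.30882477 -0.14946138] [0.46705602 0.14952694 0.04078925]
```

View pics/w5.png

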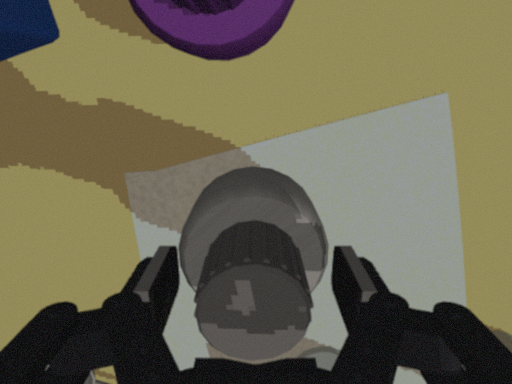

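Emit:
carry_out(
  deltas=[0, 0, 0, 0, 0.5, 0, 0, 0, 0, 0.4, 0, 0, 0, 0, 0.3, 0, 0, 0, 0, 0.3, 0, 0, 0, 0, 0.3, 0, 0, 0, 0, 0.3],
)

```text
time: 7.05
ee_pos: [0.4675, 0.1496, 0.042]
tool_rot: [-0.707, -0.013, 0.01, 0.707]
force: [-1.1, -0.6, 6.8]
opening: 0.0411
```

Run:
```python
from h import *
s=robot.state();p,d=robot.snapshot('wrist');save(p,'w6')
print(s['opening'],s['force'],s['ee_pos'])
```

```text
0.0410583340164754 [-1.08650085 -0.64993726  6.79141593] [0.46750765 0.14963059 0.04199915]
```

View pics/w6.png

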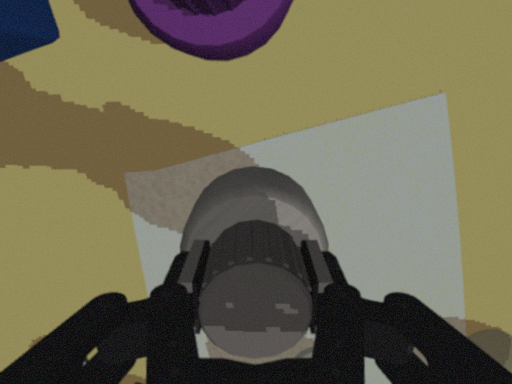

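Emit:
carry_out(
  deltas=[0, 0, 0.3, 0, 0.3, 0, 0, 0.6, 0, 0.3, 0, 0, 0.9, 0, 0.3, 0, 0, 0.9, 0, 0.3],
)

```text
time: 7.6
ee_pos: [0.4681, 0.1498, 0.1152]
tool_rot: [-0.706, -0.014, 0.009, 0.708]
force: [-0.7, -0.2, -3.5]
opening: 0.0406
```

Emit:
carry_out(
  deltas=[0, 0, 0.4, 0, 0.3, 0, 0, 0.8, 0, 0.3, 0, 0, 1, 0, 0.3, 0, 0, 1, 0, 0.3],
)

```text
time: 8.1
ee_pos: [0.4681, 0.1498, 0.1949]
tool_rot: [-0.706, -0.015, 0.008, 0.708]
force: [-0.3, -0.8, -3.9]
opening: 0.0408
```

Run:
```python
from h import *
s=robot.state();p,d=robot.snapshot('wrist');save(p,'w7')
sc,_=robot.snapshot('scene');save(cv2.resize(sc[80:260,180:400],None,fx=3.3,fy=3.3,interpolation=cv2.INTER_CUBIC),'s7')
print(s['opening'],s['force'],s['torque'],s['ee_pos'])
c=cam('wrist',s);P=cloud(c,d);np.save('w7P.npy',P)
a=P-s['ee_pos'];print((a[230:384:12,255]*1000).round(0))
q=P.reshape(-1,3)
k=(abs(q[:,0]-.467)<.04)&(abs(q[:,1]-s['ee_pos'][1])<.03)&(q[:,2]>s['ee_pos'][2]+.068)&(q[:,2]<s['ee_pos'][2]+.08)&(p.reshape(-1,3).max(1)>45)
b=q[k]-s['ee_pos'];print(len(b),np.median(b,0),b.min(0),b.max(0))
```

```text
0.0407625898023518 [-0.30522049 -0.75780971 -3.85891736] [-0.01168842  0.05811606  0.03839444] [0.46812247 0.14976493 0.19487656]
[[  -1.   19.   45.]
 [  -1.   19.   56.]
 [  -1.   18.   65.]
 [  -1.   18.   73.]
 [  -1.   14.   74.]
 [  -1.   10.   75.]
 [  -1.    4.   74.]
 [  -0.   -1.   74.]
 [  -0.   -6.   74.]
 [  -0.  -12.   74.]
 [   0.  -17.   74.]
 [   8. -217. -123.]
 [  -1.   12.  114.]]
9351 [-0.00063954  0.0019982   0.07379109] [-0.04043744 -0.02157883  0.06801096] [0.0383424  0.02022369 0.07997716]
```

View pics/w7.png

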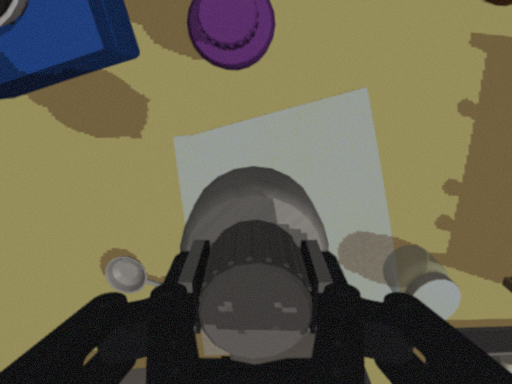

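View pics/s7.png

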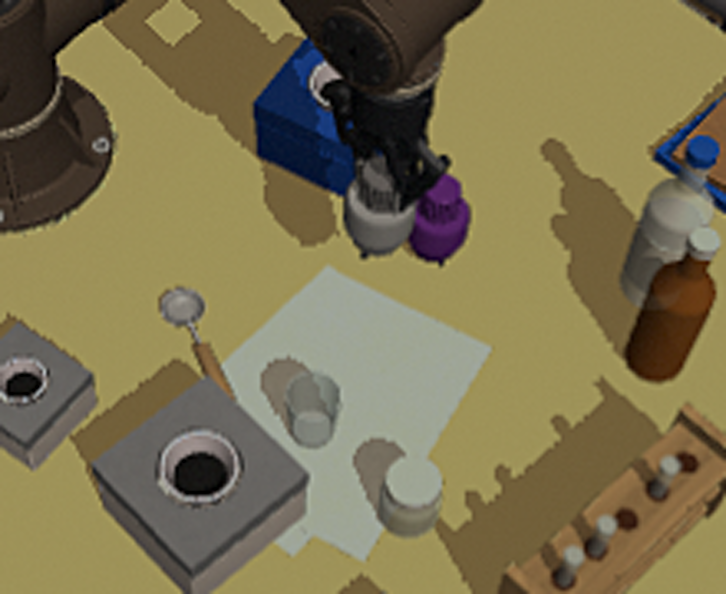

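Emit:
carry_out(
  deltas=[0.1, -0.4, 0.05, 0, 0.3, 0.15, -0.95, 0.1, 0, 0.3],
)

```text
time: 8.45
ee_pos: [0.4792, 0.0733, 0.2003]
tool_rot: [-0.707, -0.014, 0.011, 0.707]
force: [-0.3, -0.3, -3.8]
opening: 0.0405
```

Emit:
carry_out(
  deltas=[0.1, -0.5, 0, 0, 0.3, 0.15, -0.95, 0, 0, 0.3],
)

```text
time: 8.7
ee_pos: [0.4909, -0.0041, 0.1987]
tool_rot: [-0.706, -0.013, 0.011, 0.708]
force: [-0.3, -0.0, -4.4]
opening: 0.0409
```

Emit:
carry_out(
  deltas=[0.1, -0.5, 0, 0, 0.3, 0.15, -0.95, 0, 0, 0.3],
)

```text
time: 8.95
ee_pos: [0.5027, -0.0815, 0.1971]
tool_rot: [-0.706, -0.012, 0.012, 0.708]
force: [0.5, 0.4, -3.8]
opening: 0.0411
```

Emit:
carry_out(
  deltas=[0.1, -0.5, 0, 0, 0.3, 0.15, -0.95, 0, 0, 0.3],
)

```text
time: 9.2
ee_pos: [0.5143, -0.1588, 0.1952]
tool_rot: [-0.706, -0.011, 0.013, 0.708]
force: [-0.2, 0.3, -4.3]
opening: 0.0409
```

Emit:
carry_out(
  deltas=[0, -0.5, 0, 0, 0.3, 0, -0.8, 0, 0, 0.3, 0, -0.8, 0, 0, 0.3],
)

```text
time: 9.57
ee_pos: [0.5137, -0.224, 0.1933]
tool_rot: [-0.705, -0.009, 0.013, 0.709]
force: [0.3, 0.2, -3.3]
opening: 0.0408
```

```bash
cat > mill.py <<'E'
from h import *
import sys
n=sys.argv[1]
s=robot.state();p,d=robot.snapshot('wrist');save(p,n)
print(s['opening'],s['force'],s['torque'],s['ee_pos'],s['qpos'].round(2),R.from_quat(s['tool_rot']).as_matrix().round(3).tolist())
c=cam('wrist',s);P=cloud(c,d);np.save(n+'P.npy',P)
q=P.reshape(-1,3)
k=(abs(q[:,0]-.523)<.1)&(abs(q[:,1]+.144)<.1)&(q[:,2]>.1)&(q[:,2]<.12)
b=q[k];print(len(b),np.median(b,0),cv2.minAreaRect(b[:,:2].astype(np.float32)))
print([(x['uv'],atz(c,x['uv'],.114).round(4),round(x['confidence'],2)) for x in robot.tip_of('mill_collar','wrist')])
E
python3 mill.py w8
```

```text
0.040772525345672314 [ 0.26252568  0.1577106  -3.33972311] [ 0.0576265  -0.07613277 -0.00769886] [ 0.51374821 -0.22402779  0.19334758] [-0.53  0.41  1.72  0.    1.02 -0.56] [[1.0, -0.005, -0.031], [0.031, 0.004, 1.0], [-0.005, -1.0, 0.005]]
28966 [ 0.52577198 -0.15129353  0.10595575] ((0.5229787230491638, -0.1522202342748642), (0.1509813815355301, 0.13081929087638855), 0.06314849853515625)
[([25.6, 142.5], array([ 0.3343, -0.1943,  0.114 ]), 0.89), ([270.3, 76.1], array([ 0.5219, -0.1422,  0.114 ]), 0.56)]
```

View pics/w8.png

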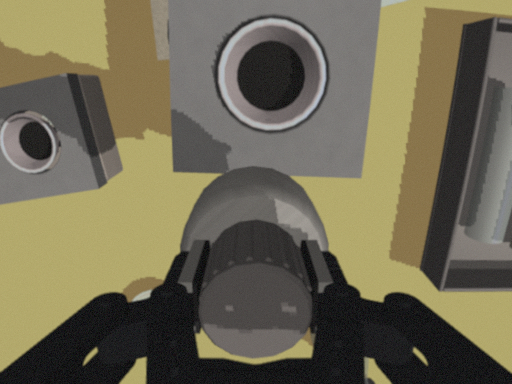

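Run:
```python
from h import *
from scipy.optimize import least_squares
P=np.load('w8P.npy')
q=P.reshape(-1,3)
k=(np.hypot(q[:,0]-.523,q[:,1]+.144)<.05)&(q[:,2]>.1105)&(q[:,2]<.118)
b=q[k];print(len(b),np.median(b[:,2]))
f=lambda v:np.hypot(b[:,0]-v[0],b[:,1]-v[1])-v[2]
r=least_squares(f,[.523,-.144,.036],loss='soft_l1',f_scale=.002);print(r.x)
# colour-based bright ring
p=cv2.imread('pics/w8.png').astype(int)
m=(p.min(2)>165);m[160:]=0;m[:, :200]=0;m[:,340:]=0
ys,xs=np.where(m);print(len(xs),cv2.fitEllipse(np.c_[xs,ys].astype(np.float32)))
s=robot.state();c=cam('wrist',s)
W=np.array([atz(c,(x,y),.114) for x,y in zip(xs,ys)])
f2=lambda v:np.hypot(W[:,0]-v[0],W[:,1]-v[1])-v[2]
print(least_squares(f2,[.523,-.144,.036],loss='soft_l1',f_scale=.002).x)
```

```text
2158 0.11202747249755762
[ 0.52297829 -0.14218366  0.03601529]
1309 ((272.2413635253906, 73.89218139648438), (101.67144012451172, 105.68278503417969), 6.899661064147949)
[ 0.52332076 -0.14006362  0.03623165]
```

Emit:
carry_out(
  deltas=[0.06, 0.4, 0, 0, 0.3, 0.11, 0.8, 0, 0, 0.3, 0.11, 1, 0, 0, 0.3, 0.11, 1, 0, 0, 0.3],
)

```text
time: 10.18
ee_pos: [0.5226, -0.141, 0.1939]
tool_rot: [-0.705, -0.011, 0.014, 0.709]
force: [-0.5, -1.0, -4.4]
opening: 0.0414
```

Run:
```python
from h import *
s=robot.state();print(s['ee_pos'],s['tool_rot'],s['force'],s['torque'])
```

```text
[ 0.52256567 -0.14104384  0.1938996 ] [-0.70534851 -0.01077613  0.0140014   0.70864047] [-0.48549767 -0.9761923  -4.39338299] [-0.01369302 -0.01127143 -0.00989765]
```

Emit:
carry_out(
  deltas=[0.01, 0, -0.2, 0, 0.3, 0.01, 0, -0.4, 0, 0.3, 0.01, 0, -0.55, 0, 0.3, 0.01, 0, -0.55, 0, 0.3],
)

```text
time: 10.68
ee_pos: [0.5228, -0.1413, 0.1486]
tool_rot: [-0.705, -0.01, 0.015, 0.709]
force: [0.2, -0.0, -3.2]
opening: 0.0409
```

Run:
```python
from h import *
s=robot.state();print(s['ee_pos'],s['tool_rot'],s['force'],s['torque'])
for n in ('scene','top'):
  p,d=robot.snapshot(n);np.save(n+'9p.npy',p)
p=np.load('scene9p.npy');q=np.load('top9p.npy')
a=cv2.resize(p[150:260,180:300],(480,440),interpolation=cv2.INTER_CUBIC)
save(a,'s9')
```

```text
[ 0.52284754 -0.14128115  0.14860604] [-0.70503816 -0.00983455  0.01451902  0.70895252] [ 0.1817687  -0.03512666 -3.18334096] [0.02088635 0.00952086 0.04522971]
```

View pics/s9.png

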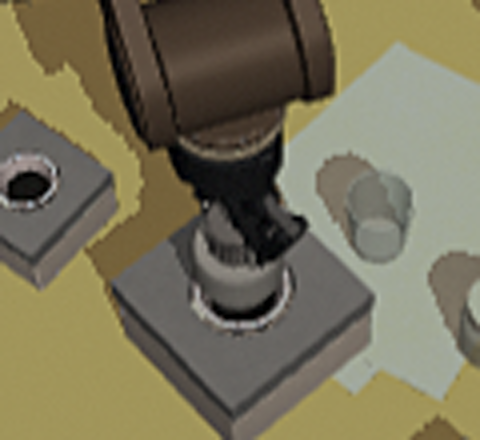

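Emit:
carry_out(
  deltas=[0, 0, -0.08, 0, 0.3, 0, 0, -0.14, 0, 0.3, 0, 0, -0.18, 0, 0.3, 0, 0, -0.18, 0, 0.3],
)

```text
time: 11.28
ee_pos: [0.5234, -0.1413, 0.1353]
tool_rot: [-0.705, -0.011, 0.014, 0.709]
force: [0.8, 0.4, -3.7]
opening: 0.0409
```

Emit:
carry_out(
  deltas=[0, 0, -0.01, 0, 0.3, 0, 0, -0.02, 0, 0.3, 0, 0, -0.02, 0, 0.3],
)

```text
time: 11.65
ee_pos: [0.5234, -0.1413, 0.1337]
tool_rot: [-0.705, -0.011, 0.014, 0.709]
force: [0.2, 0.6, -4.0]
opening: 0.0407
```

Emit:
carry_out(
  deltas=[0, 0, -0.01, 0, 0.3, 0, 0, -0.02, 0, 0.3, 0, 0, -0.02, 0, 0.3],
)

```text
time: 12.02
ee_pos: [0.5234, -0.1413, 0.132]
tool_rot: [-0.705, -0.011, 0.014, 0.709]
force: [0.0, -0.5, -3.2]
opening: 0.0409
```

Emit:
carry_out(
  deltas=[0, 0, -0.01, 0, 0.3, 0, 0, -0.015, 0, 0.3, 0, 0, -0.015, 0, 0.3],
)

```text
time: 12.4
ee_pos: [0.5234, -0.1413, 0.1311]
tool_rot: [-0.705, -0.011, 0.014, 0.709]
force: [-1.0, 1.5, 2.6]
opening: 0.0409
```

Emit:
carry_out(
  deltas=[0, 0, -0.01, 0, 0.3, 0, 0, -0.015, 0, 0.3, 0, 0, -0.015, 0, 0.3],
)

```text
time: 12.78
ee_pos: [0.5236, -0.1414, 0.131]
tool_rot: [-0.706, -0.011, 0.014, 0.708]
force: [-3.4, 1.5, 10.9]
opening: 0.0414
```

Emit:
carry_out(
  deltas=[0, 0, -0.01, 0.03, 0.3, 0, 0, -0.01, 0.06, 0.3, 0, 0, -0.01, 0.09, 0.3, 0, 0, -0.01, 0.09, 0.3],
)

```text
time: 13.28
ee_pos: [0.5243, -0.1418, 0.131]
tool_rot: [-0.703, -0.062, 0.063, 0.705]
force: [-0.3, 0.3, 6.7]
opening: 0.0411
```

Emit:
carry_out(
  deltas=[0, 0, -0.012, 0.03, 0.3, 0, 0, -0.012, 0.06, 0.3, 0, 0, -0.012, 0.09, 0.3, 0, 0, -0.012, 0.09, 0.3],
)

```text
time: 13.78
ee_pos: [0.5251, -0.1422, 0.131]
tool_rot: [-0.698, -0.112, 0.112, 0.699]
force: [-1.1, 0.2, 6.8]
opening: 0.0409
```

Emit:
carry_out(
  deltas=[0, 0, -0.012, 0.03, 0.3, 0, 0, -0.012, 0.06, 0.3, 0, 0, -0.012, 0.09, 0.3, 0, 0, -0.012, 0.09, 0.3],
)

```text
time: 14.28
ee_pos: [0.5258, -0.1426, 0.1309]
tool_rot: [0.689, 0.162, -0.161, -0.688]
force: [-0.6, -0.5, 7.9]
opening: 0.0408
```

Emit:
carry_out(
  deltas=[-0.015, 0.005, -0.012, 0.03, 0.3, -0.015, 0.005, -0.012, 0.06, 0.3, -0.015, 0.005, -0.012, 0.09, 0.3, -0.015, 0.005, -0.012, 0.09, 0.3],
)

```text
time: 14.78
ee_pos: [0.5256, -0.1426, 0.1309]
tool_rot: [0.676, 0.211, -0.208, -0.675]
force: [0.3, -0.7, 6.9]
opening: 0.041
```

Emit:
carry_out(
  deltas=[-0.015, 0.005, -0.012, 0.03, 0.3, -0.015, 0.005, -0.012, 0.06, 0.3, -0.015, 0.005, -0.012, 0.09, 0.3, -0.015, 0.005, -0.012, 0.09, 0.3],
)

```text
time: 15.28
ee_pos: [0.5254, -0.1425, 0.1309]
tool_rot: [0.66, 0.26, -0.255, -0.657]
force: [-0.3, -0.5, 7.3]
opening: 0.0407
```

Emit:
carry_out(
  deltas=[-0.025, 0.012, -0.012, 0.03, 0.3, -0.025, 0.012, -0.012, 0.06, 0.3, -0.025, 0.012, -0.012, 0.09, 0.3, -0.025, 0.012, -0.012, 0.09, 0.3],
)

```text
time: 15.78
ee_pos: [0.5242, -0.1419, 0.1305]
tool_rot: [0.641, 0.306, -0.3, -0.637]
force: [3.1, 0.6, 4.1]
opening: 0.0411
```

Emit:
carry_out(
  deltas=[-0.02, 0.01, -0.012, 0.03, 0.3, -0.02, 0.01, -0.012, 0.06, 0.3, -0.02, 0.01, -0.012, 0.09, 0.3, -0.02, 0.01, -0.012, 0.09, 0.3],
)

```text
time: 16.27
ee_pos: [0.5232, -0.1413, 0.1305]
tool_rot: [0.618, 0.351, -0.344, -0.614]
force: [0.1, 0.7, 11.3]
opening: 0.0411
```

Run:
```python
from h import *
s=robot.state();p,d=robot.snapshot('wrist');save(p,'w10');print(s['ee_pos'],s['force'],s['torque'],s['qpos'],R.from_quat(s['tool_rot']).as_matrix().round(3))
```

```text
[ 0.5231706  -0.14125062  0.13048343] [ 0.13798473  0.66667903 11.29850871] [-3.17665404e-02  1.61577205e-01  2.92608527e-05] [-0.38795327  0.45107515  1.84556307  0.00587506  0.83416239 -1.41845477] [[ 0.518  0.012 -0.855]
 [ 0.856 -0.     0.518]
 [ 0.006 -1.    -0.01 ]]
```

View pics/w10.png

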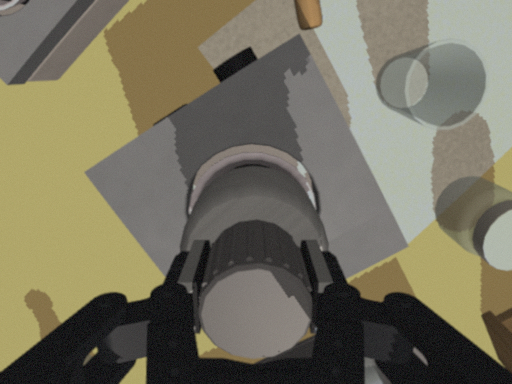

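Emit:
carry_out(
  deltas=[0, 0, -0.012, 0.03, 0.3, 0, 0, -0.012, 0.06, 0.3, 0, 0, -0.012, 0.09, 0.3, 0, 0, -0.012, 0.09, 0.3],
)

```text
time: 16.82
ee_pos: [0.5237, -0.1416, 0.1307]
tool_rot: [0.593, 0.394, -0.385, -0.588]
force: [-1.8, -1.0, 12.4]
opening: 0.041
```

Emit:
carry_out(
  deltas=[0, 0, -0.012, 0.03, 0.3, 0, 0, -0.012, 0.06, 0.3, 0, 0, -0.012, 0.09, 0.3, 0, 0, -0.012, 0.09, 0.3],
)

```text
time: 17.32
ee_pos: [0.5242, -0.1418, 0.1308]
tool_rot: [0.564, 0.435, -0.425, -0.559]
force: [-0.2, -0.4, 11.9]
opening: 0.0406
```

Emit:
carry_out(
  deltas=[-0.01, 0.005, -0.01, 0.03, 0.3, -0.01, 0.005, -0.01, 0.06, 0.3, -0.01, 0.005, -0.01, 0.09, 0.3, -0.01, 0.005, -0.01, 0.09, 0.3],
)

```text
time: 17.82
ee_pos: [0.5244, -0.1413, 0.131]
tool_rot: [0.533, 0.474, -0.463, -0.527]
force: [2.5, 3.2, 8.8]
opening: 0.0407
```

Emit:
carry_out(
  deltas=[-0.01, 0.005, -0.012, 0.03, 0.3, -0.01, 0.005, -0.012, 0.06, 0.3, -0.01, 0.005, -0.012, 0.09, 0.3, -0.01, 0.005, -0.012, 0.09, 0.3],
)

```text
time: 18.32
ee_pos: [0.5244, -0.141, 0.131]
tool_rot: [0.499, 0.51, -0.498, -0.492]
force: [0.6, 0.3, 10.1]
opening: 0.0408
```

Emit:
carry_out(
  deltas=[-0.01, 0.005, -0.012, 0.03, 0.3, -0.01, 0.005, -0.012, 0.06, 0.3, -0.01, 0.005, -0.012, 0.09, 0.3, -0.01, 0.005, -0.012, 0.09, 0.3],
)

```text
time: 18.82
ee_pos: [0.5242, -0.141, 0.131]
tool_rot: [0.463, 0.544, -0.531, -0.455]
force: [-0.2, -0.6, 10.9]
opening: 0.041
```

Emit:
carry_out(
  deltas=[0, 0, -0.012, 0.03, 0.3, 0, 0, -0.012, 0.06, 0.3, 0, 0, -0.012, 0.09, 0.3, 0, 0, -0.012, 0.09, 0.3],
)

```text
time: 19.32
ee_pos: [0.5245, -0.1413, 0.131]
tool_rot: [0.424, 0.576, -0.562, -0.417]
force: [-2.2, -0.8, 12.3]
opening: 0.0408
```

Emit:
carry_out(
  deltas=[0, 0, -0.012, 0.03, 0.3, 0, 0, -0.012, 0.06, 0.3, 0, 0, -0.012, 0.09, 0.3, 0, 0, -0.012, 0.09, 0.3],
)

```text
time: 19.82
ee_pos: [0.5245, -0.1415, 0.131]
tool_rot: [0.383, 0.604, -0.59, -0.376]
force: [-2.8, 0.9, 12.8]
opening: 0.041
```

Run:
```python
from h import *
s=robot.state();p,d=robot.snapshot('wrist');save(p,'w11');print(s['ee_pos'],s['force'],s['torque'],s['qpos'],R.from_quat(s['tool_rot']).as_matrix().round(3))
c=cam('wrist',s);P=cloud(c,d);a=P-s['ee_pos'];print((a[282:384:12,255]*1000).round(0))
p,d=robot.snapshot('scene');save(cv2.resize(p[150:260,180:300],(720,600),interpolation=cv2.INTER_CUBIC),'s11')
```

```text
[ 0.52452379 -0.1414912   0.13102948] [-2.79715824  0.94210975 12.79708989] [ 0.14028633  0.58200442 -0.0992663 ] [-0.39492424  0.45075239  1.84441374  0.02476412  0.8337643  -2.42071324] [[-0.425  0.019 -0.905]
 [ 0.905  0.012 -0.424]
 [ 0.003 -1.    -0.022]]
[[-12.  -5.  74.]
 [ -8.  -3.  74.]
 [ -3.  -1.  74.]
 [  1.   1.  75.]
 [  6.   3.  74.]
 [ 11.   6.  75.]
 [ 17.   8.  74.]
 [-11.  -5. 109.]
 [-12.  -6. 114.]]
```

View pics/w11.png

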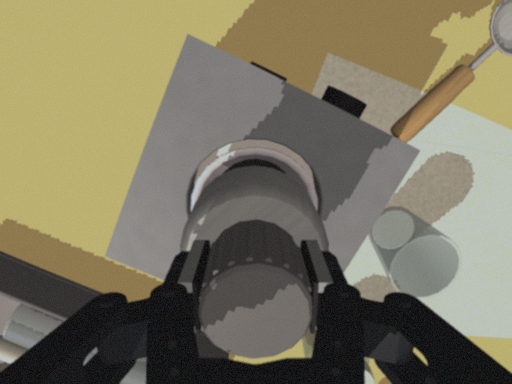

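View pics/s11.png

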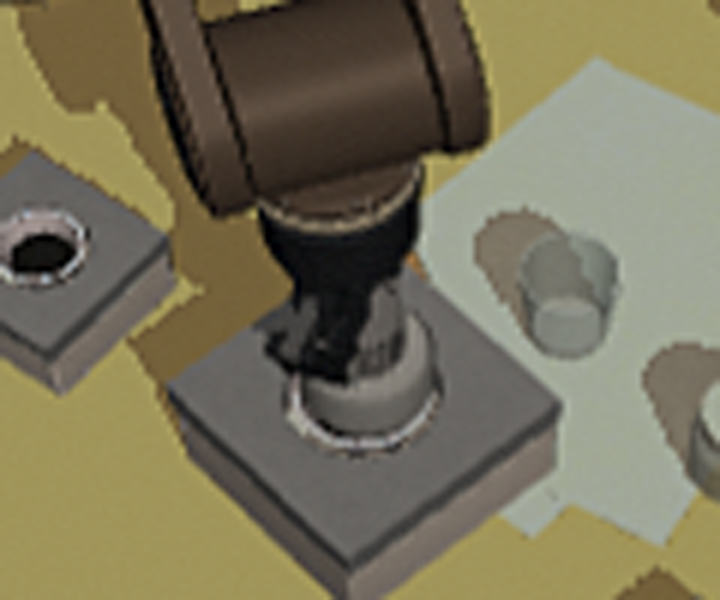

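```bash
cat > rim.py <<'E'
from h import *
from scipy.optimize import least_squares
import sys
s=robot.state();p,d=robot.snapshot('wrist');save(p,sys.argv[1])
c=cam('wrist',s);P=cloud(c,d);q=P.reshape(-1,3);e=s['ee_pos']
r0=np.hypot(q[:,0]-.5235,q[:,1]+.1415)
k=(r0<.043)&(r0>.032)&(q[:,2]>.1105)&(q[:,2]<.116)&(p.reshape(-1,3).max(1)>60)
b=q[k]
f=lambda v:np.hypot(b[:,0]-v[0],b[:,1]-v[1])-.0360
r=least_squares(f,[.5235,-.1415],loss='soft_l1',f_scale=.002);print('rim',len(b),r.x.round(4),np.median(b[:,2]))
k=(np.hypot(q[:,0]-e[0],q[:,1]-e[1])<.03)&(abs(q[:,2]-e[2]-.074)<.004)
b=q[k];hull=cv2.convexHull(b[:,:2].astype(np.float32))[:,0]
r=least_squares(lambda v:np.hypot(hull[:,0]-v[0],hull[:,1]-v[1])-.021,e[:2],loss='soft_l1',f_scale=.001)
n=np.linalg.lstsq(np.c_[b[:,:2]-b[:,:2].mean(0),np.ones(len(b))],b[:,2],rcond=None)[0]
print('cap',r.x.round(4),'ee',e.round(4),'tilt plane',n[:2].round(3),np.median(b[:,2]).round(4),'F',s['force'].round(1),s['time'])
E
python3 rim.py w12
```

```text
rim 1343 [ 0.5226 -0.1426] 0.11202002634129166
cap [ 0.524 -0.14 ] ee [ 0.5246 -0.1415  0.1311] tilt plane [0.033 0.011] 0.2048 F [-4.2 -0.7 12.4] 19.925
```

Emit:
carry_out(
  deltas=[0, 0, 0.02, 0, 0.3, -0.02, -0.03, 0.02, 0, 0.3, -0.02, -0.03, 0.02, 0, 0.3, -0.02, -0.03, 0.02, 0, 0.3],
)

```text
time: 20.48
ee_pos: [0.5228, -0.1439, 0.1324]
tool_rot: [0.383, 0.604, -0.589, -0.376]
force: [-0.1, 0.7, -3.7]
opening: 0.0407
```

```bash
python3 rim.py w13; python3 rim.py w13b
```

```text
rim 1237 [ 0.5226 -0.1427] 0.11207337404396672
cap [ 0.5214 -0.1408] ee [ 0.5228 -0.1439  0.1324] tilt plane [0.035 0.01 ] 0.2061 F [-0.1  0.7 -3.7] 20.475
rim 1234 [ 0.5226 -0.1426] 0.11203224995985749
cap [ 0.5231 -0.1435] ee [ 0.5229 -0.1438  0.1324] tilt plane [0.034 0.012] 0.2061 F [ 0.2  0.3 -3.9] 20.525
```

Emit:
carry_out(
  deltas=[0.03, 0.01, 0, 0, 0.3, 0.06, 0.01, 0, 0, 0.3, 0.06, 0.01, 0, 0, 0.3],
)

```text
time: 20.95
ee_pos: [0.5261, -0.1429, 0.1325]
tool_rot: [0.381, 0.603, -0.59, -0.377]
force: [-10.4, -2.1, 3.0]
opening: 0.0409
```

Emit:
carry_out(
  deltas=[-0.05, 0, 0, 0, 0.3, -0.1, 0, 0, 0, 0.3, -0.1, 0, 0, 0, 0.3],
)

```text
time: 21.32
ee_pos: [0.5181, -0.1429, 0.1325]
tool_rot: [0.381, 0.603, -0.59, -0.377]
force: [-0.3, -0.4, -3.7]
opening: 0.0405
```

Emit:
carry_out(
  deltas=[-0.02, 0, 0, 0, 0.3, -0.04, 0, 0, 0, 0.3, -0.04, 0, 0, 0, 0.3],
)

```text
time: 21.7
ee_pos: [0.5154, -0.143, 0.1327]
tool_rot: [0.382, 0.603, -0.59, -0.377]
force: [2.8, -0.1, -5.4]
opening: 0.0409
```

Emit:
carry_out(
  deltas=[0.065, 0, 0, 0, 0.3, 0.065, 0.03, 0, 0, 0.3, 0.065, 0.06, 0, 0, 0.3, 0.065, 0.06, 0, 0, 0.3],
)

```text
time: 22.2
ee_pos: [0.5206, -0.1384, 0.1327]
tool_rot: [0.382, 0.603, -0.59, -0.377]
force: [-0.5, -4.5, -4.9]
opening: 0.0407
```

Emit:
carry_out(
  deltas=[0, -0.04, 0, 0, 0.3, 0, -0.09, 0, 0, 0.3, 0, -0.09, 0, 0, 0.3],
)

```text
time: 22.58
ee_pos: [0.5205, -0.1458, 0.1327]
tool_rot: [0.382, 0.603, -0.59, -0.377]
force: [0.1, -0.5, -3.2]
opening: 0.0405
```

Emit:
carry_out(
  deltas=[0, -0.025, 0, 0, 0.3, 0, -0.04, 0, 0, 0.3, 0, -0.04, 0, 0, 0.3],
)

```text
time: 22.95
ee_pos: [0.5202, -0.1483, 0.1326]
tool_rot: [0.382, 0.603, -0.59, -0.377]
force: [-0.2, 6.6, -2.4]
opening: 0.0409
```

Emit:
carry_out(
  deltas=[0.005, 0.062, 0, 0, 0.3, 0.005, 0.062, 0, 0, 0.3, 0.005, 0.062, -0.02, 0, 0.3, 0.005, 0.062, -0.03, 0, 0.3, 0.005, 0.062, -0.03, 0, 0.3],
)

```text
time: 23.58
ee_pos: [0.5211, -0.1434, 0.1311]
tool_rot: [0.382, 0.604, -0.59, -0.377]
force: [0.2, 1.1, 6.6]
opening: 0.0408
```

Emit:
carry_out(
  deltas=[-0.006, 0.003, -0.01, -0.03, 0.3, -0.006, 0.003, -0.01, -0.06, 0.3, -0.006, 0.003, -0.01, -0.09, 0.3, -0.006, 0.003, -0.01, -0.09, 0.3],
)

```text
time: 24.08
ee_pos: [0.5209, -0.1441, 0.1311]
tool_rot: [0.425, 0.575, -0.562, -0.417]
force: [-1.7, -3.1, 5.1]
opening: 0.0406
```

Emit:
carry_out(
  deltas=[-0.003, 0.003, -0.01, -0.03, 0.3, -0.003, 0.003, -0.01, -0.06, 0.3, -0.003, 0.003, -0.01, -0.09, 0.3, -0.003, 0.003, -0.01, -0.09, 0.3],
)

```text
time: 24.58
ee_pos: [0.5207, -0.1447, 0.1311]
tool_rot: [0.465, 0.543, -0.531, -0.455]
force: [-3.3, -3.8, 5.4]
opening: 0.0408
```

Emit:
carry_out(
  deltas=[-0.003, 0.003, -0.01, -0.03, 0.3, -0.003, 0.003, -0.01, -0.06, 0.3, -0.003, 0.003, -0.01, -0.09, 0.3, -0.003, 0.003, -0.01, -0.09, 0.3],
)

```text
time: 25.08
ee_pos: [0.5203, -0.1453, 0.1311]
tool_rot: [0.502, 0.509, -0.498, -0.491]
force: [-4.9, -3.6, 7.3]
opening: 0.0409
```

Emit:
carry_out(
  deltas=[0.005, 0.045, -0.01, 0, 0.3, 0.005, 0.045, -0.01, -0.03, 0.3, 0.005, 0.045, -0.01, -0.06, 0.3, 0.005, 0.045, -0.01, -0.09, 0.3, 0.005, 0.045, -0.01, -0.09, 0.3],
)

```text
time: 25.7
ee_pos: [0.5207, -0.1426, 0.1311]
tool_rot: [0.538, 0.471, -0.462, -0.525]
force: [-2.9, -3.5, 6.8]
opening: 0.0409
```

Emit:
carry_out(
  deltas=[0.005, 0.01, -0.012, -0.03, 0.3, 0.005, 0.01, -0.012, -0.06, 0.3, 0.005, 0.01, -0.012, -0.09, 0.3, 0.005, 0.01, -0.012, -0.09, 0.3],
)

```text
time: 26.2
ee_pos: [0.5208, -0.1425, 0.131]
tool_rot: [0.57, 0.432, -0.424, -0.556]
force: [-5.2, -2.5, 9.4]
opening: 0.0408
```

Emit:
carry_out(
  deltas=[0.005, 0.01, -0.012, -0.03, 0.3, 0.005, 0.01, -0.012, -0.06, 0.3, 0.005, 0.01, -0.012, -0.09, 0.3, 0.005, 0.01, -0.012, -0.09, 0.3],
)

```text
time: 26.7
ee_pos: [0.5206, -0.1424, 0.131]
tool_rot: [0.599, 0.39, -0.384, -0.584]
force: [-6.4, -2.2, 10.2]
opening: 0.041
```

Emit:
carry_out(
  deltas=[0, 0.012, -0.01, -0.03, 0.3, 0, 0.012, -0.01, -0.06, 0.3, 0, 0.012, -0.01, -0.09, 0.3, 0, 0.012, -0.01, -0.09, 0.3],
)

```text
time: 27.2
ee_pos: [0.5201, -0.1419, 0.131]
tool_rot: [0.625, 0.346, -0.342, -0.61]
force: [-5.4, -1.6, 8.9]
opening: 0.0409
```

Emit:
carry_out(
  deltas=[0, 0.008, -0.01, -0.03, 0.3, 0, 0.008, -0.01, -0.06, 0.3, 0, 0.008, -0.01, -0.09, 0.3, 0, 0.008, -0.01, -0.09, 0.3],
)

```text
time: 27.7
ee_pos: [0.5194, -0.1416, 0.1307]
tool_rot: [0.648, 0.301, -0.299, -0.632]
force: [-6.0, -1.3, 6.3]
opening: 0.0408
```

```bash
python3 - <<'E'
from h import *
s=robot.state();print(s['ee_pos'],s['force'],s['torque'],R.from_quat(s['tool_rot']).as_matrix().round(3)[:,1])
E
python3 rim.py w14; python3 rim.py w14
```

```text
[ 0.51943626 -0.1416005   0.13073106] [-6.04428538 -1.29710778  6.26826834] [-0.08373295  1.29905191  0.08847673] [ 0.012 -0.019 -1.   ]
rim 987 [ 0.5221 -0.142 ] 0.11202602070527598
cap [ 0.519  -0.1415] ee [ 0.5194 -0.1416  0.1307] tilt plane [ 0.013 -0.028] 0.2045 F [-6.  -1.3  6.3] 27.7
rim 984 [ 0.5221 -0.142 ] 0.11205283671173688
cap [ 0.5213 -0.1382] ee [ 0.5195 -0.1416  0.1307] tilt plane [ 0.012 -0.029] 0.2045 F [-4.8 -0.1  5.5] 27.75
```

Emit:
carry_out(
  deltas=[0.015, 0, -0.01, 0, 0.3, 0.025, 0.005, -0.01, 0, 0.3, 0.025, 0.005, -0.01, 0, 0.3],
)

```text
time: 28.18
ee_pos: [0.5216, -0.1412, 0.1298]
tool_rot: [0.648, 0.301, -0.299, -0.632]
force: [-0.1, -0.3, -4.1]
opening: 0.041
```

Emit:
carry_out(
  deltas=[0.005, 0.0, -0.01, -0.03, 0.3, 0.005, 0, -0.01, -0.05, 0.3, 0.005, 0, -0.01, -0.05, 0.3],
)

```text
time: 28.55
ee_pos: [0.5221, -0.1412, 0.1289]
tool_rot: [0.66, 0.276, -0.274, -0.644]
force: [0.3, 1.1, -4.5]
opening: 0.041
```

Emit:
carry_out(
  deltas=[0, 0, -0.015, 0, 0.3, 0, 0, -0.03, 0, 0.3, 0, 0, -0.03, 0, 0.3],
)

```text
time: 28.92
ee_pos: [0.5221, -0.1411, 0.1264]
tool_rot: [0.66, 0.276, -0.274, -0.644]
force: [1.2, 0.8, -5.0]
opening: 0.0412
```

Emit:
carry_out(
  deltas=[0, 0, -0.01, 0, 0.3, 0, 0, -0.025, 0, 0.3, 0, 0, -0.025, 0, 0.3],
)

```text
time: 29.3
ee_pos: [0.5221, -0.1411, 0.1243]
tool_rot: [0.66, 0.276, -0.274, -0.644]
force: [1.5, 1.0, -3.5]
opening: 0.0412
```

Emit:
carry_out(
  deltas=[0, 0, -0.01, 0, 0.3, 0, 0, -0.02, 0, 0.3, 0, 0, -0.02, 0, 0.3],
)

```text
time: 29.68
ee_pos: [0.5221, -0.1411, 0.1226]
tool_rot: [0.659, 0.276, -0.274, -0.644]
force: [0.9, 1.0, -3.6]
opening: 0.0408
```

Emit:
carry_out(
  deltas=[0, 0, -0.01, 0, 0.3, 0, 0, -0.018, 0, 0.3, 0, 0, -0.018, 0, 0.3],
)

```text
time: 30.05
ee_pos: [0.5222, -0.1412, 0.1215]
tool_rot: [0.66, 0.276, -0.274, -0.643]
force: [-0.9, 1.5, 1.5]
opening: 0.0409
```

Emit:
carry_out(
  deltas=[0, 0, -0.008, 0, 0.3, 0, 0, -0.008, 0, 0.3, 0, 0, 0, 0, 0.6, 0, 0, 0, 0, 0.8, 0, 0, 0, 0, 0.8, 0, 0, 0, 0, 0.8],
)

```text
time: 30.8
ee_pos: [0.5222, -0.1412, 0.1214]
tool_rot: [0.66, 0.276, -0.274, -0.643]
force: [-0.1, 0.6, 0.4]
opening: 0.0683
```

Emit:
carry_out(
  deltas=[0, 0, 0.2, 0, 0.8, 0, 0, 0.5, 0, 0.8, 0, 0, 0.9, 0, 0.8, 0, 0, 0.9, 0, 0.8],
)

```text
time: 31.3
ee_pos: [0.523, -0.1415, 0.1953]
tool_rot: [0.661, 0.277, -0.273, -0.643]
force: [-1.4, 0.0, -0.1]
opening: 0.0683
```

```bash
python3 rim.py w15
python3 - <<'E'
from h import *
s=robot.state();p,d=robot.snapshot('wrist');c=cam('wrist',s);q=cloud(c,d).reshape(-1,3)
k=(np.hypot(q[:,0]-.5225,q[:,1]+.142)<.03)&(q[:,2]>.16)&(q[:,2]<.215)
b=q[k];h,e=np.histogram(b[:,2],bins=11,range=(.16,.215));print(h,e.round(3))
b=b[abs(b[:,2]-np.median(b[b[:,2]>.188,2]))<.004];hull=cv2.minEnclosingCircle(b[:,:2].astype(np.float32));print(len(b),np.median(b,0),hull)
n=np.linalg.lstsq(np.c_[b[:,:2]-b[:,:2].mean(0),np.ones(len(b))],b[:,2],rcond=None)[0];print('slope',n)
p,d=robot.snapshot('scene');save(cv2.resize(p[150:260,180:300],(720,600),interpolation=cv2.INTER_CUBIC),'s15');print(robot.state()['force'])
E
```

```text
rim 623 [ 0.522  -0.1418] 0.11204432295561073
[ 129  139  142  159  177  194 1695 2530    0    0    0] [0.16  0.165 0.17  0.175 0.18  0.185 0.19  0.195 0.2   0.205 0.21  0.215]
4124 [ 0.52132203 -0.14010363  0.19520011] ((0.5225217342376709, -0.14131002128124237), 0.022384272888302803)
slope [ 0.01745247 -0.02870296  0.19510789]
[ 0.15603973  0.1705301  -0.22332125]Traceback (most recent call last):
  File "rim.py", line 12, in <module>
    b=q[k];hull=cv2.convexHull(b[:,:2].astype(np.float32))[:,0]
                ~~~~~~~~~~~~~~~~~~~~~~~~~~~~~~~~~~~~~~~~~~^^^^^
TypeError: 'NoneType' object is not subscriptable
```

View pics/w15.png

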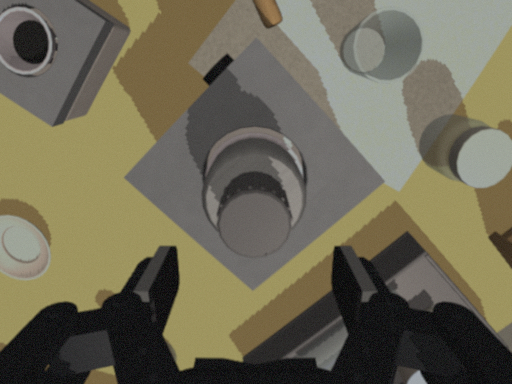

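View pics/s15.png

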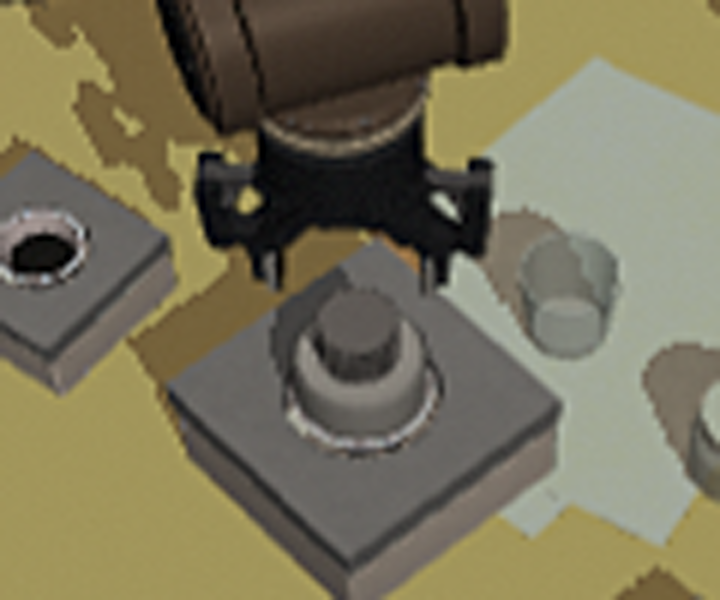

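Run:
```python
from h import *
s=robot.state();p,d=robot.snapshot('wrist');c=cam('wrist',s);q=cloud(c,d).reshape(-1,3)
for nm,z0,w in (('deck',.1055,.006),('cap',.195,.004),('table',0,.01)):
    k=(np.hypot(q[:,0]-.5225,q[:,1]+.142)<(.022 if nm=='cap' else .2))&(abs(q[:,2]-z0)<w)
    if nm=='deck': k&=np.hypot(q[:,0]-.5225,q[:,1]+.142)<.075
    b=q[k];n=np.linalg.lstsq(np.c_[b[:,:2]-b[:,:2].mean(0),np.ones(len(b))],b[:,2],rcond=None)[0];print(nm,len(b),n.round(4))
p,d=robot.snapshot('top');save(p,'t16');c=cam('top')
q=cloud(c,d).reshape(-1,3);k=(np.hypot(q[:,0]-.5225,q[:,1]+.145)<.04)&(q[:,2]>.185)&(q[:,2]<.21);print(k.sum(),np.median(q[k],0) if k.any() else 0)
```

```text
deck 15711 [-0.0002 -0.0003  0.106 ]
cap 4160 [ 0.0173 -0.0275  0.1951]
table 49953 [-0.      0.0055  0.0005]
0 0
```

View pics/t16.png

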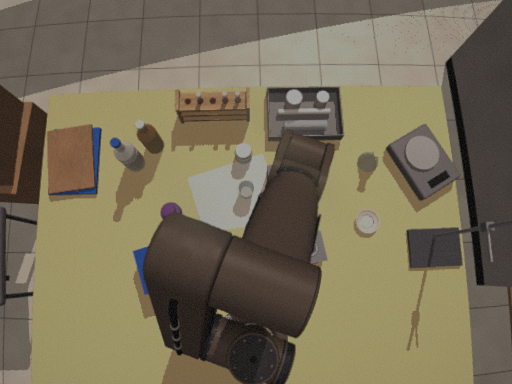

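Run:
```python
from h import *
s=robot.state();p,d=robot.snapshot('wrist');c=cam('wrist',s);q=cloud(c,d).reshape(-1,3)
k=(np.hypot(q[:,0]-.5225,q[:,1]+.1415)<.015)&(abs(q[:,2]-.195)<.006)
b=q[k];n=np.linalg.lstsq(np.c_[b[:,:2]-b[:,:2].mean(0),np.ones(len(b))],b[:,2],rcond=None)[0];print(len(b),n.round(4))
print(s['force'],s['dq'].round(4),s['time'])
```

```text
2135 [ 0.0055 -0.0223  0.1953]
[-0.32052331  0.05058088 -0.01429204] [-0.0006  0.0009 -0.0037  0.0016  0.003   0.0001] 31.55
```

```bash
python3 -c "
from plant import robot
print(robot.sign_off())"
```

```text
the job is handed in; nothing more can be done
None
```

The cup is down in the large grey mill's collar and released, and I handed the job in. `sign_off` gave no verdict, so the numbers below are my own checks.

**What happened:**
- **Grasp:** The first closing missed. The fingers end about 40 mm above the reported TCP, so they shut above the cap, touching nothing. I measured the offset from the depth image, went lower and gripped the cap.
- **Search:** The first turn, about 113 degrees, found no gap because the cup was riding roughly 3–4 mm off-centre. I lifted slightly, found the collar's centre by light sideways touches, and turned back with light pressure. The lugs entered near 50 degrees from the starting grasp, and I lowered the cup the last 9 mm in small steps.
- **Forces:** Wrist force readings, taken at the end of each move, stayed at or below about 13 N vertical and about 10 N sideways.

**Last checks:**

| Check | Reading | Limit |
|---|---|---|
| Mid point above rim | about 23 mm (cap top at 0.195 m) | 18–27.5 mm |
| Distance from collar axis | about 1 mm | below 4 mm |
| Tilt | about 0.023 rad | below 0.06 rad |
| Gripper | open and clear, force near zero | touching nothing |
| Clock | about 31.6 s | 58 s |

- **Tilt:** An earlier fit of the cap gave 0.032 rad, but it probably included points from the cap's side. I trust the lower value more; some of it may still be measurement error.
- **Bystanders:** In the last top view the water and oil bottles, flask, dish, jar and beaker look unmoved. The spoon was hidden by the arm there, though the part of its handle visible in the last wrist view looked in place. I did not measure any of them numerically.

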